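Change the menu board and hold the next one up for writing

TASK

Take the menu board off the easel and stand it upright, same edge down and centred, in the empty middle slot of the wooden rack, and let go of it. Then draw the taller, narrower board up out of the rack and hold it for me to write on: black face upward, leaned back about half-way between upright and flat, its top edge level and its middle at least 20 cm above the counter. Finish still holding it there with nothing else touching it, and leave the wide board and the other things on the counter where they are.

Things in the scene. Friction and masses are not known exactly. Their poses are not given: they have to be found in the camera images.
- old_mid (a point): Centre of the board that starts on the easel: a light-wood plate 10 mm thick, 130 mm wide, 140 mm tall, black writing panel on its front; about 0.1-0.2 kg. Axes: x = normal out of the black front, y along its width, z up the board (foot edge to top edge). At the start it leans back 15 degrees from upright, its top towards the robot's side, front facing away from the robot; the top 60 mm stand free of the easel.
- tall_mid (a point): Centre of the taller, narrower board, which stands upright in one of the two end slots of the rack: same make, 10 mm thick, 110 mm wide, 160 mm tall, about 0.1-0.2 kg. Axes: x = normal out of the black front (facing away from the robot at the start), y along its width, z up the board. This is the one to hold up at the end.
- wide_mid (a point): Centre of the low wide board in the other end slot of the rack: 10 mm thick, 150 mm wide, 115 mm tall; axes as for the others. Stays in its slot.
- free_slot (a point): Middle of the floor of the rack's empty centre slot, 10 mm above the counter. The rack is fixed, of brown wood, 186 mm (x) by 130 mm (y), 45 mm high, with three straight slots along its y: each 15 mm wide and 35 mm deep between two 8 mm ribs; the end slots lie 65 mm to either side along x. Axes: x across the slots, y along the slot, z up.
- rack: The rack; its origin is the centre of its underside, axes as for free_slot.
- easel: The fixed dark steel easel, 90 mm wide along its y: origin on the counter, z up, x pointing to the side the board faces; the board's foot rests with its centre 40 mm along x and 16 mm above the counter. Its back rest reaches 80 mm up the board behind it, and a 12 mm high lip stands before the foot, so the board is drawn out along its own slope.
- sauce: Bystander: yellow sauce bottle, 56 mm across, 170 mm high; origin at the centre of its underside.
- bowl: Bystander: steel bowl, 120 mm across, 55 mm high; origin at the centre of its underside.
- water: Bystander: clear water bottle, 62 mm across, 190 mm high; origin at the centre of its underside.
Mind the look-alikes: they are no part of the job. Leave any red look-alike of the part that bears tall_mid alone. What is shaped like the part that bears old_mid but purple is not meant.

How it is judged (in metres and radians):
On the way, in this order (a step that is already met when the one before it is completed fails the run):
1. the board from the easel stands upright in the middle slot of the rack, let go (x of old_mid in the frame of free_slot between -0.012 and 0.012 m and y of old_mid in the frame of free_slot between -0.035 and 0.035 m and z of old_mid in the frame of free_slot between 0.062 and 0.078 m and angle between old_mid's own z axis and vertical below 0.25 rad and contact force between old and the fingers below 0.05 N), for 0.2 s.
2. the tall board is lifted clear of the rack (height (world z) of tall_mid above 0.14 m and contact force between tall and rack below 0.05 N), for 0.1 s.
At the end, for the whole second after the job is handed in: Easel board at rest, untouched, in the middle slot: 12 mm across, 35 mm along, within 14 deg of upright, fully down (8 mm). Tall board still, held by the fingers alone, middle over 20 cm up, black face up, leaned back 45 deg (+-17), top edge level within 15 deg. Others within 3 cm of start (all of step 1 and linear speed of old below 0.02 m/s and height (world z) of tall_mid above 0.2 m and angle between tall_mid's own x axis and vertical between 0.49 and 1.08 rad and angle between tall_mid's own z axis and vertical below 1.2 rad and angle between tall_mid's own y axis and vertical between 1.31 and 1.83 rad and contact force between tall and the fingers above 0.5 N and contact force between tall and rack below 0.1 N and contact force between tall and easel below 0.1 N and contact force between tall and old below 0.1 N and contact force between tall and wide below 0.1 N and contact force between tall and sauce below 0.1 N and contact force between tall and bowl below 0.1 N and contact force between tall and water below 0.1 N and linear speed of tall below 0.03 m/s and angular speed of tall below 0.2 rad/s and distance of each of wide_mid, sauce, bowl, water from where it was at the start of the episode below 0.03 m); the arm keeps its last pose, push and grip.
It fails at once if the wide board is pulled out or knocked over (distance of wide_mid from where it was at the start of the episode above 0.03 m).
It fails at once if a bottle or the bowl is disturbed (distance of any of sauce, bowl, water from where it was at the start of the episode above 0.03 m).
It also fails if it takes over 64 s, if anything falls off the work surface, if the arm or the gripper's body presses on something with over 40 N, if the wrist force passes 120 N, or if a joint passes its speed limit or range.

ROBOT

A 6-joint arm with a two-finger parallel gripper is mounted at the origin on the work surface. World frame = base frame: x ahead of the robot, y to its left, z up, the work surface at z = 0. Lengths are in mm, angles in degrees, forces in N, time in s.
With the tool pointing down it reaches from about 350 to 775 mm from the base axis. Payload 7.3 kg.
Tool frame: the origin (TCP) lies at the very end of the fingers, on their centre line; the grasp point (between the pads) lies 19 mm behind it (manip.hold_point_z is the distance from the TCP to the grasp point, in mm); z points along the fingers, y is the line along which they close (so a half turn about z gives the same grasp; the last joint's range is limited). The gripper opens to 92 mm and grips with 3 to 60 N. Pads are 19 mm wide; open, the fingers measure 130 mm over their backs; the gripper's body (75 mm by 190 mm) begins 47 mm behind the grasp point.
Start: joints at [-82.219, 19.595, 87.324, -0, 73.075, -8.365], TCP at [146.017, -504.305, 226.741] pointing down, gripper open.
Joint ranges: [-145.02, 145.02], [-44.19, 115.74], [2.07, 154.8], [-57.11, 237.11], [16.16, 152.29], [-177.93, 177.93]. Speed limits (degrees/s): [147.25, 147.25, 180, 180, 180, 180].

INTERFACE

Orientations are given as [roll, pitch, yaw] about the fixed x, y, z axes, in that order (R = Rz(yaw) Ry(pitch) Rx(roll)).
In Python, from plant import manip gives the robot as it stands. The module is installed in compiled form; this text tells all that it offers.
- The arm moves only by the tool apply_moves, never from a script. Its argument "series" is one flat list of numbers, 6 for each row, row after row: the shift along the tool's x, y, z in cm, then the turn, a rotation vector about the tool's x, y, z in rad. A call has 1 to 10 rows; each row shifts and turns the commanded pose from where the row before left it, along the tool's axes as they then stand; what a row does not reach is not made up. A row lasts 1/8 s, in which the tool goes at most 62.5 mm and 10.7 degrees, less where a joint would pass 70% of its speed; a pose out of reach is approached as far as the arm can. A call is refused whole if a number of a shift passes 6.25 or a number of a turn 0.188, either way. A call with a gripper value outside its range is refused whole. "fingers" is the opening, from 0 (shut) to 1 (fully open), set as the call begins (left out, the last holds). The fingers move at their own pace and stop on an object; the grip force is fixed at half the most. Time passes only in rows, so rows that do not move let the fingers close. It gives the time, the measured TCP pose, the force, the opening and the grip force at its end, in the units of the state.
- manip.get_state(): the state, without advancing time (a new reading comes with each control period).
- manip.grab_frame(name): name is "side" or "top" or "wrist"; returns (picture, depth): 384x512x3 uint8, blue, green, red; 384x512 float32, mm along the optical axis (not along the pixel's ray), 0 where there is no reading.
- manip.camera_params(name): a dict with "fx", "fy", "cx", "cy" (pixels), "rvec" (rotation vector, rad) and "tvec" (3), from world to camera coordinates, as OpenCV has them; the wrist camera has in their place "mount" (4x4, takes a point from camera to tool coordinates, whose origin is the TCP and whose axes are the flange's). Camera axes: x right, y down, z forward; pixel columns grow to the right and rows downward; lengths in mm; the calibration is good to about 2 mm. A picture is of the moment at which its call begins: read the wrist's pose just before it. camera_params takes no time and is no camera call.
- manip.finish_job(): hands the job in; it is judged then, once.
The state is a dict: "t": time; "joint_pos": joint angles; "joint_vel": joint speeds; "tau": joint torques, N m; "position": TCP position; "ee_rot": TCP orientation; "contact_force": force on the tool from outside, world axes, zero at the start; "moment": the same for the moment, N m; "width": finger opening in mm; "gripper_force": force on a finger pad.
Only numpy, scipy, OpenCV 4.12 (cv2) and the standard library are available. Lean on these libraries where they do the work, as an engineer would, in place of code of your own. Each camera call takes 0.05 s, during which the arm holds its last target. There are 200 camera calls.

## Working session

There is one attempt and no reset: what is moved stays moved. The work goes in short steps, Python scripts to look and compute and a tool call to move; the robot and the scene stay as the last step left them, time stands still between calls to the robot, and variables do not carry over. Pictures are saved under pics/ and viewed, at most 10 in all, crops included, and the job is handed in when it is done.

Besides the shell and the picture viewer there is one more tool, called after ">>>" by a JSON object that holds its "api" and its "payload", one argument or row to a line. apply_moves: Moves the arm, as the interface text tells. Its arguments: {"type":"object","properties":{"series":{"type":"array","items":{"type":"number"}},"fingers":{"type":"number"}},"required":["series"]}

```bash
mkdir -p pics; cat > h.py <<'E'
import numpy as np, cv2
from scipy.spatial.transform import Rotation as R
from plant import manip
def grab(n):
    st=manip.get_state(); im,d=manip.grab_frame(n); np.savez(f'{n}.npz',im=im,d=d,p=st['position'],r=st['ee_rot']); return im,d
def cloud(n):
    z=np.load(n+'.npz'); d=z['d']; c=manip.camera_params(n)
    v,u=np.mgrid[:384,:512]
    P=np.stack([(u-c['cx'])/c['fx']*d,(v-c['cy'])/c['fy']*d,d],-1)
    if 'mount' in c:
        M=np.array(c['mount']); P=P@M[:3,:3].T+M[:3,3]
        P=P@R.from_euler('xyz',z['r'],degrees=True).as_matrix().T+z['p']
    else:
        Rm=cv2.Rodrigues(np.array(c['rvec'],float))[0]; P=(P-np.array(c['tvec']).ravel())@Rm
    P[d<=0]=np.nan
    return P
E
python3 - <<'E'
from h import *
a,_=grab('top'); b,_=grab('side')
cv2.imwrite('pics/a.png',cv2.resize(a,(800,600))); cv2.imwrite('pics/b.png',cv2.resize(b,(800,600)))
print(manip.get_state(), manip.camera_params('wrist'), manip.hold_point_z)
E
```

```text
{'t': 0.1, 'joint_pos': array([-8.22190587e+01,  1.96314105e+01,  8.73698359e+01, -6.52254991e-04,
        7.30763115e+01, -8.36498345e+00]), 'joint_vel': array([ 0.01780022, -0.18719833, -0.1793762 ,  0.05439786,  0.00272782,
       -0.03591152]), 'tau': array([ 1.88858095e-03, -4.32006383e+01, -2.44693637e+01,  7.19745364e-02,
        5.25413977e-02, -4.34479239e-05]), 'position': array([ 145.96539472, -503.92907752,  226.13554029]), 'ee_rot': array([-1.79923176e+02, -1.06658889e-02,  1.61461079e+01]), 'contact_force': array([-0.28349138, -0.62289355,  0.08053458]), 'moment': array([ 0.00567221, -0.04841317, -0.002037  ]), 'gripper_force': 0.0, 'width': 91.66742074154081} {'fx': 289.03717985157397, 'fy': 289.03717985157397, 'cx': 252.98516945907696, 'cy': 189.73308838752908, 'mount': array([[ 7.86529249e-04, -9.65229316e-01, -2.61403421e-01,
         6.91852520e+01],
       [ 9.99999685e-01,  7.87171656e-04,  1.02247480e-04,
        -1.04615689e+00],
       [ 1.07077098e-04, -2.61403419e-01,  9.65229631e-01,
        -1.57818274e+02],
       [ 0.00000000e+00,  0.00000000e+00,  0.00000000e+00,
         1.00000000e+00]])} 18.8
```

View pics/a.png

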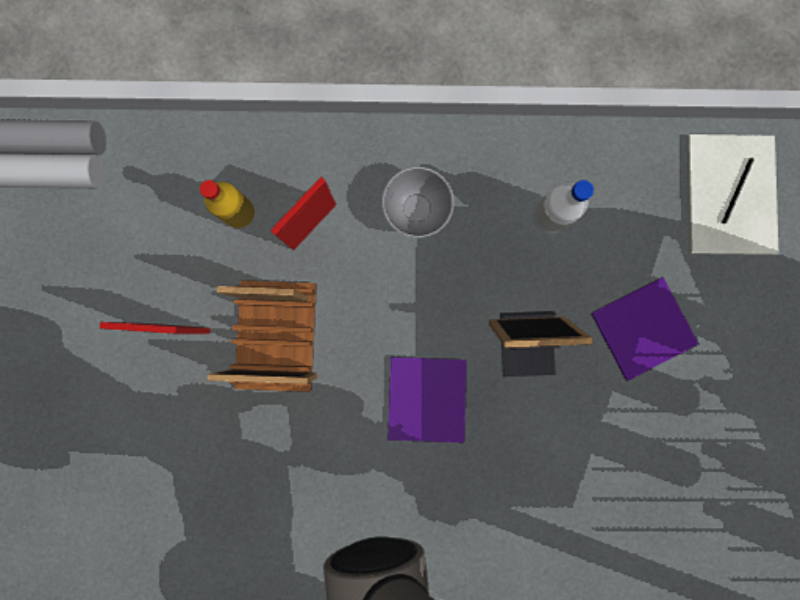

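View pics/b.png

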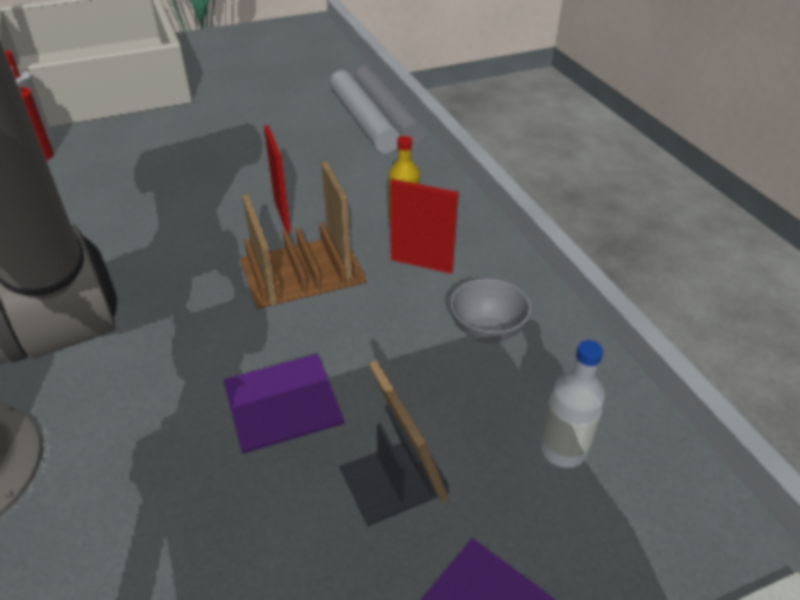

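The top view shows the easel board at about (540,330) and the rack at (275,335), with a board at its far end (row 290) and one at its near end (row 378). A red board stands just left of the rack. Next I'll measure with depth.

```bash
python3 - <<'E'
from h import *
P=cloud('top'); np.set_printoptions(precision=0,suppress=True)
def at(u,v): 
    u=int(u*.64);v=int(v*.64); return P[v,u]
for n,pts in dict(easelboard=[(492,322),(590,341),(505,344),(540,343),(540,330),(575,322)],
 easel=[(510,372),(550,372),(530,372)],
 far=[(220,290),(308,295),(260,292)],near=[(212,377),(310,381),(260,379)],rack=[(310,287),(312,386),(238,385),(240,340),(313,335),(275,335)],
 red=[(102,325),(207,331)],red2=[(325,182),(275,230)],purp=[(465,360),(390,438),(389,358)],purp2=[(595,315),(660,280)],
 sauce=[(209,187)],water=[(582,190)],bowl=[(418,172),(418,236)]).items():
    print(n,*[at(*p) for p in pts])
# top-edge points of boards
X,Y,Z=P[...,0],P[...,1],P[...,2]
im=np.load('top.npz')['im'].astype(int); hsv=cv2.cvtColor(im.astype(np.uint8),cv2.COLOR_BGR2HSV)
wood=(hsv[...,1]>50)&(hsv[...,0]<25)&(hsv[...,0]>8)
v,u=np.mgrid[:384,:512]
def box(u0,u1,v0,v1,zlo):
    m=(u>u0*.64)&(u<u1*.64)&(v>v0*.64)&(v<v1*.64)&(Z>zlo)
    q=P[m]; print(len(q), 'zpct',np.percentile(q[:,2],[5,50,95]),'min',q.min(0),'max',q.max(0),'mean',q.mean(0))
    t=q[q[:,2]>np.percentile(q[:,2],95)-8]
    r=cv2.minAreaRect(t[:,:2].astype(np.float32)); print('  top',t.min(0),t.max(0),r)
box(200,330,270,305,70); box(200,330,365,395,70); box(480,600,310,352,110)
box(90,214,315,338,40)
m=(u>225*.64)&(u<325*.64)&(v>275*.64)&(v<395*.64)&(Z>35)&(Z<52)
print('rack ribs',cv2.minAreaRect(P[m][:,:2].astype(np.float32)))
E
```

```text
easelboard [ 550. -151.   37.] [ 522. -277.  151.] [ 516. -152.  152.] [ 519. -203.  152.] [ 538. -215.  103.] [ 553. -303.    2.]
easel [ 466. -188.    5.] [ 466. -259.    2.] [ 466. -223.    6.]
far [590. 263. 171.] [596. 159.  11.] [589. 205. 170.]
near [462. 283. 129.] [456. 141.  97.] [460. 212. 126.]
rack [609. 157.   8.] [438. 152.   2.] [440. 276.   9.] [517. 266.  43.] [526. 150.  10.] [525. 214.  11.]
red [537. 433. 163.] [532. 328.  20.]
red2 [753. 115. 158.] [679. 187. 162.]
purp [ 486. -110.   10.] [354.  17.  13.] [487.  21.   1.]
purp2 [ 566. -333.   11.] [ 627. -448.    9.]
sauce [741. 284. 171.]
water [ 738. -254.  192.]
bowl [802. -26.  42.] [690. -26.  60.]
350 zpct [ 82. 169. 173.] min [583. 157.  70.] max [595. 267. 176.] mean [588. 207. 152.]
  top [584. 158. 165.] [595. 267. 176.] ((589.7073364257812, 212.16110229492188), (109.15292358398438, 10.05386734008789), 88.4539794921875)
404 zpct [ 81. 125. 128.] min [453. 141.  71.] max [467. 289. 130.] mean [461. 213. 118.]
  top [453. 141. 121.] [467. 289. 130.] ((459.822998046875, 215.2487335205078), (148.53744506835938, 10.38494873046875), 88.49605560302734)
522 zpct [114. 147. 154.] min [ 514. -280.  110.] max [ 538. -151.  156.] mean [ 525. -215.  140.]
  top [ 514. -279.  146.] [ 529. -151.  156.] ((520.3762817382812, -215.18988037109375), (11.255398750305176, 128.4726104736328), 3.0136115550994873)
318 zpct [ 62. 160. 163.] min [527. 326.  40.] max [543. 438. 165.] mean [535. 370. 143.]
  top [529. 327. 156.] [542. 438. 165.] ((534.8499755859375, 382.58575439453125), (110.81812286376953, 9.93079662322998), 86.85968780517578)
rack ribs ((524.6084594726562, 208.72850036621094), (140.0170135498047, 161.0242919921875), 88.4275894165039)
```

```bash
cat >> h.py <<'E'
def rot(yaw,tilt):  # tool down, fingers closing along rack x, tilted outwards by tilt deg
    t=np.radians(yaw); e=np.radians(tilt); n=np.array([np.cos(t),np.sin(t),0])
    z=n*np.sin(e)+np.array([0,0,-np.cos(e)]); y=n*np.cos(e)+np.array([0,0,np.sin(e)])
    return R.from_matrix(np.stack([np.cross(y,z),y,z],1))
def plan(*wps,step=32.,deg=8.):  # wps: (xyz, Rotation); prints rows from the measured pose
    s=manip.get_state(); p=np.array(s['position']); r=R.from_euler('xyz',s['ee_rot'],degrees=True); rows=[]
    for q,t in wps:
        q=np.array(q,float); p0,r0=p,r; w=(r0.inv()*t).as_rotvec()
        n=int(np.ceil(max(np.linalg.norm(q-p0)/step,np.degrees(np.linalg.norm(w))/deg,1)))
        for i in range(1,n+1):
            a=r.inv().apply(p0+(q-p0)*i/n-p)/10; a=np.round(a,2)
            b=np.round((r.inv()*r0*R.from_rotvec(w*i/n)).as_rotvec(),3)
            p=p+r.apply(a*10); r=r*R.from_rotvec(b); rows.append([*a,*b])
    for i in range(0,len(rows),10): print(', '.join('%g'%(x+0) for k in rows[i:i+10] for x in k)); print()
E
python3 - <<'E'
from h import *
plan(([498,-216,235],rot(3,15)))
E
```

```text
2.79, -1.19, -0.06, -0.015, 0.012, -0.089, 2.88, -0.94, -0.04, -0.015, 0.011, -0.089, 2.96, -0.68, -0.01, -0.014, 0.012, -0.089, 3, -0.41, 0, -0.015, 0.012, -0.089, 3.03, -0.14, 0.05, -0.015, 0.011, -0.088, 3.03, 0.12, 0.07, -0.015, 0.012, -0.089, 3, 0.39, 0.11, -0.015, 0.011, -0.089, 2.96, 0.65, 0.16, -0.015, 0.012, -0.089, 2.89, 0.91, 0.2, -0.014, 0.012, -0.089, 2.79, 1.16, 0.25, -0.015, 0.011, -0.089

2.67, 1.4, 0.3, -0.015, 0.012, -0.089, 2.54, 1.63, 0.36, -0.015, 0.012, -0.089, 2.37, 1.84, 0.41, -0.015, 0.011, -0.089, 2.2, 2.03, 0.46, -0.014, 0.012, -0.088, 2.01, 2.22, 0.52, -0.015, 0.012, -0.089
```

>>> {"api": "apply_moves", "payload": {
  "series": [2.79,-1.19,-0.06,-0.015,0.012,-0.089,2.88,-0.94,-0.04,-0.015,0.011,-0.089,2.96,-0.68,-0.01,-0.014,0.012,-0.089,3,-0.41,0,-0.015,0.012,-0.089,3.03,-0.14,0.05,-0.015,0.011,-0.088,3.03,0.12,0.07,-0.015,0.012,-0.089,3,0.39,0.11,-0.015,0.011,-0.089,2.96,0.65,0.16,-0.015,0.012,-0.089,2.89,0.91,0.2,-0.014,0.012,-0.089,2.79,1.16,0.25,-0.015,0.011,-0.089],
  "fingers": 1
}}

```text
t: 1.35
position: [381.3, -311.4, 232.2]
ee_rot: [169.8, -2.3, 67.6]
contact_force: [0.3, 0.4, -0.6]
width: 91.8
gripper_force: 0.0
```

>>> {"api": "apply_moves", "payload": {
  "series": [2.67,1.4,0.3,-0.015,0.012,-0.089,2.54,1.63,0.36,-0.015,0.012,-0.089,2.37,1.84,0.41,-0.015,0.011,-0.089,2.2,2.03,0.46,-0.014,0.012,-0.088,2.01,2.22,0.52,-0.015,0.012,-0.089,0,0,0,0,0,0]
}}

```text
t: 2.1
position: [498.5, -215.2, 234.8]
ee_rot: [165.0, 0.0, 93.1]
contact_force: [0.2, 0.1, -0.3]
width: 91.8
gripper_force: 0.0
```

```bash
python3 - <<'E'
from h import *
im,d=grab('wrist'); cv2.imwrite('pics/c.png',im)
P=cloud('wrist'); np.set_printoptions(precision=1,suppress=True)
s=manip.get_state(); print(s['position'],s['ee_rot'],s['joint_pos'])
X,Y,Z=np.moveaxis(P,-1,0)
m=(Z>110)&(Z<165)&(X>490)&(X<560)&(Y>-300)&(Y<-130); q=P[m]; print(len(q))
t=q[q[:,2]>146]; print(t.min(0),t.max(0),t.mean(0),cv2.minAreaRect(t[:,:2].astype(np.float32)))
plan(([528,-214.6,121],rot(3,15)))
E
```

```text
[ 497.9 -215.9  234.7] [165.1   0.   93. ] [-37.2  14.   95.7  11.1  59.2 -45. ]
1481
[ 509.6 -263.4  147.4] [ 524.  -152.2  153.7] [ 516.7 -204.5  150.8] ((517.1066284179688, -207.81507873535156), (9.81106948852539, 111.0340576171875), 2.727654218673706)
-0.01, 0, 2.94, 0, 0, 0, 0, -0.01, 2.94, -0.001, 0, 0, -0.01, -0.01, 2.95, 0, 0, 0, -0.01, 0, 2.94, 0, 0, 0
```

View pics/c.png

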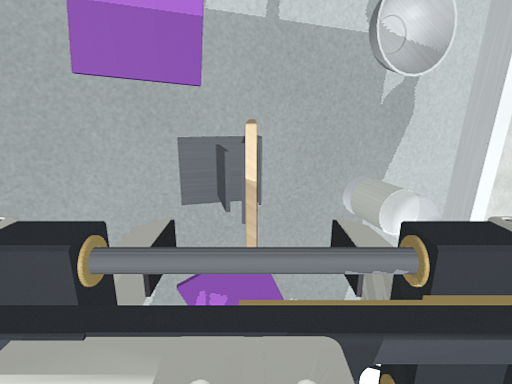

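The wrist view shows the easel board edge-on at column 251, between the open fingers (175 to 332). It is well centred, so I'm going down its slope to grip it.

>>> {"api": "apply_moves", "payload": {
  "series": [0,-0.04,2.94,0,0,0,0,-0.04,2.94,0,0,0,0,-0.04,2.94,0,0,0,0,-0.03,2.94,0,0,0,0,0,0,0,0,0]
}}

```text
t: 2.78
position: [525.3, -214.8, 119.2]
ee_rot: [165.2, -0.1, 92.9]
contact_force: [-0.9, 0.2, 0.5]
width: 92.1
gripper_force: 0.0
```

>>> {"api": "apply_moves", "payload": {
  "series": [0,0,0,0,0,0,0,0,0,0,0,0,0,0,0,0,0,0,0,0,0,0,0,0,0,0,0,0,0,0,0,0,0,0,0,0],
  "fingers": 0
}}

```text
t: 3.52
position: [527.0, -214.9, 121.3]
ee_rot: [165.0, 0.1, 93.0]
contact_force: [0.5, -1.4, 0.2]
width: 36.5
gripper_force: 0.0
```

>>> {"api": "apply_moves", "payload": {
  "series": [0,0,0,0,0,0,0,0,0,0,0,0,0,0,0,0,0,0,0,0,0,0,0,0,0,0,0,0,0,0,0,0,0,0,0,0]
}}

```text
t: 4.28
position: [527.0, -214.9, 121.2]
ee_rot: [165.0, 0.0, 93.0]
contact_force: [-0.1, -0.4, -0.9]
width: 9.7
gripper_force: 30.0
```

```bash
python3 - <<'E'
from h import *
s=manip.get_state(); print(s['position'],s['ee_rot'],s['contact_force'],s['width'],s['gripper_force'])
p=np.array(s['position']);r=R.from_euler('xyz',s['ee_rot'],degrees=True)
plan((p-r.apply([0,0,180]),rot(3,15)),([500,0,320],rot(0,5)),([524.7,213,320],rot(-1.5,0)))
E
```

```text
[ 526.9881533  -214.92573652  121.22687689] [1.65008332e+02 4.80520649e-02 9.29860972e+01] [-0.06410763 -0.39881265 -0.8555667 ] 9.692647493035386 29.99980241060257
0, 0, -3, 0, 0, 0, 0, 0, -3, 0, 0, 0, 0, 0, -3, 0, 0, 0, 0, 0, -3, 0, 0.001, 0, 0, 0, -3, 0, 0, 0, 0.01, 0, -3, 0, 0, 0, 3.08, 0.52, -0.23, 0.025, -0.001, 0.007, 3.09, 0.49, -0.24, 0.025, -0.002, 0.008, 3.09, 0.46, -0.27, 0.025, -0.001, 0.007, 3.09, 0.43, -0.27, 0.025, -0.001, 0.007

3.1, 0.4, -0.29, 0.025, -0.002, 0.008, 3.1, 0.37, -0.31, 0.024, -0.001, 0.007, 3.1, 0.34, -0.32, 0.025, -0.001, 0.008, 3.04, 0.35, 0.03, 0.013, 0, 0.004, 3.05, 0.34, 0.03, 0.012, 0, 0.003, 3.04, 0.33, 0.02, 0.013, -0.001, 0.004, 3.05, 0.32, 0.02, 0.012, 0, 0.004, 3.05, 0.3, 0.01, 0.013, 0, 0.003, 3.04, 0.3, 0.01, 0.012, 0, 0.004, 3.05, 0.28, 0, 0.013, 0, 0.004
```

>>> {"api": "apply_moves", "payload": {
  "series": [0,0,-1.5,0,0,0,0,0,-3,0,0,0,0,0,-3,0,0,0,0,0,-3,0,0,0,0,0,-3,0,0,0,0,0,-4.5,0,0,0,3.08,0.52,-0.23,0.025,-0.001,0.007,3.09,0.49,-0.24,0.025,-0.002,0.008,3.09,0.46,-0.27,0.025,-0.001,0.007,3.09,0.43,-0.27,0.025,-0.001,0.007]
}}

```text
t: 5.52
position: [491.1, -92.2, 309.9]
ee_rot: [170.8, 0.0, 91.3]
contact_force: [0.2, -0.2, -1.5]
width: 9.7
gripper_force: 30.0
```

>>> {"api": "apply_moves", "payload": {
  "series": [3.1,0.4,-0.29,0.025,-0.002,0.008,3.1,0.37,-0.31,0.024,-0.001,0.007,3.1,0.34,-0.32,0.025,-0.001,0.008,3.04,0.35,0.03,0.013,0,0.004,3.05,0.34,0.03,0.012,0,0.003,3.04,0.33,0.02,0.013,-0.001,0.004,3.05,0.32,0.02,0.012,0,0.004,3.05,0.3,0.01,0.013,0,0.003,3.04,0.3,0.01,0.012,0,0.004,3.05,0.28,0,0.013,0,0.004]
}}

```text
t: 6.78
position: [524.4, 213.7, 320.2]
ee_rot: [-180.0, 0.1, 88.4]
contact_force: [0.4, 0.5, -1.2]
width: 9.8
gripper_force: 30.0
```

>>> {"api": "apply_moves", "payload": {
  "series": [0,0,0,0,0,0,0,0,0,0,0,0]
}}

```text
t: 7.02
position: [524.5, 212.3, 319.9]
ee_rot: [-180.0, 0.1, 88.5]
contact_force: [-0.4, -0.1, -1.1]
width: 9.8
gripper_force: 30.0
```

```bash
python3 - <<'E'
from h import *
np.set_printoptions(precision=1,suppress=True)
s=manip.get_state(); print(s['position'],s['ee_rot'],s['joint_pos'],s['width'])
im,d=grab('wrist'); im2,_=grab('side')
cv2.imwrite('pics/d.png',np.hstack([im[:, :],im2])[::1,::1][:, :][:384,:1024] if 0 else cv2.resize(np.vstack([im,im2[:384]]),(450,600)) if 0 else im)
P=cloud('wrist'); X,Y,Z=np.moveaxis(P,-1,0)
def rect(m,n):
    t=P[m]; print(n,len(t)); 
    if len(t)>20: print(t.min(0),t.max(0),cv2.minAreaRect(t[:,:2].astype(np.float32)))
B=(Y>100)&(Y<300)
rect(B&(Z>163)&(Z<180)&(X>570)&(X<610),'tall'); rect(B&(Z>119)&(Z<133)&(X>445)&(X<475),'wide')
rect(B&(Z>38)&(Z<50)&(X>490)&(X<560),'ribs')
P=cloud('side'); X,Y,Z=np.moveaxis(P,-1,0)
rect((X>480)&(X<560)&(Y>100)&(Y<300)&(Z>190)&(Z<320),'held'); 
E
```

```text
[524.5 212.3 319.9] [-180.     0.1   88.5] [14.3 21.2 70.4 -0.1 88.4 15.8] 9.795585096619341
tall 954
[581.2 162.  163. ] [594.2 266.9 171.8] ((587.6211547851562, 214.33572387695312), (105.02401733398438, 10.48867130279541), 88.31465148925781)
wide 978
[450.8 146.  119.2] [464.8 289.9 127.2] ((457.7697448730469, 217.97671508789062), (143.65045166015625, 10.50705623626709), 88.37825012207031)
ribs 129
[508.4 256.1  40.8] [539.4 278.3  46.7] ((523.8816528320312, 267.26611328125), (21.454442977905273, 30.92866325378418), 88.5446548461914)
held 627
[517.6 140.4 211.4] [529.1 275.7 319.6] ((524.8713989257812, 208.07334899902344), (135.167724609375, 11.450167655944824), 88.5866470336914)
```

View pics/d.png

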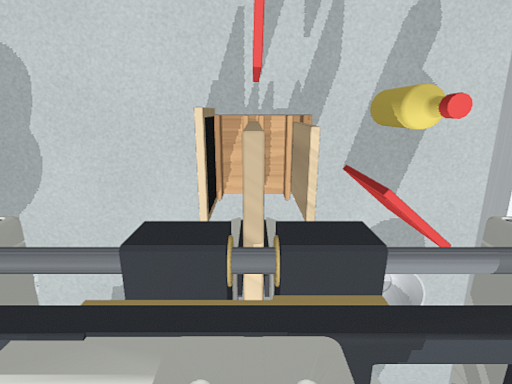

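The wrist view shows the held board at columns 243 to 263, over the empty slot, with no obstruction. I'll compare the held board with the ribs in this same camera.

```bash
python3 - <<'E'
from h import *
np.set_printoptions(precision=1,suppress=True)
for n in ('wrist','top'):
    if n=='top': grab('top')
    P=cloud(n); X,Y,Z=np.moveaxis(P,-1,0)
    for z0,z1,a in ((335,358,'held top'),(120,133,'wide'),(163,180,'tall'),(39,50,'ribs')):
        for x0,x1 in (((500,550),) if a in('held top','ribs') else ((445,475),) if a=='wide' else ((570,610),)):
            m=(Z>z0)&(Z<z1)&(X>x0)&(X<x1)&(Y>120)&(Y<300); t=P[m]
            if len(t)>10:
                for y0 in range(140,300,20):
                    k=t[abs(t[:,1]-y0)<10]
                    if len(k)>5: print(n,a,y0,len(k),(k[:,0].min()+k[:,0].max())/2,k[:,0].min(),k[:,0].max(),k[:,2].mean(), 'x@213',(k[:,0].min()+k[:,0].max())/2-0.027*(y0-213))
plan(([524,213,160],rot(-1.5,0)))
E
```

```text
wrist held top 200 524 522.8059599174596 517.6737133104075 527.9382065245117 350.698137194684 x@213 523.1569599174596
wrist held top 220 770 523.3435944649157 512.0685108914972 534.6186780383341 348.08289018437966 x@213 523.1545944649157
wrist held top 240 891 523.7220855067303 518.571635750018 528.8725352634425 350.5817869587729 x@213 522.9930855067303
wrist held top 260 972 524.2327670352436 519.2872713752263 529.178262695261 350.62050270045796 x@213 522.9637670352436
wrist held top 280 315 524.660212324761 519.9910461372617 529.3293785122602 349.7621575811305 x@213 522.851212324761
wrist wide 140 16 455.5972307095712 450.8253696141641 460.36909180497827 124.57133574550298 x@213 457.5682307095712
wrist wide 160 116 456.4671610569409 451.3716073071381 461.5627148067437 124.66293696516585 x@213 457.89816105694086
wrist wide 180 122 456.69500131352174 451.4475034913007 461.9424991357428 124.54495714093638 x@213 457.58600131352176
wrist wide 200 135 457.44036073439213 452.3304186930326 462.5503027757517 124.5212347257134 x@213 457.79136073439213
wrist wide 220 132 457.9359753302203 452
[... 3529 characters left out ...]
 180 44 524.5958812230612 510.37278422636285 538.8189782197594 45.79451205466549 x@213 525.4868812230611
top ribs 200 39 524.3594502969689 510.1191415158211 538.5997590781167 45.25091829265347 x@213 524.7104502969689
top ribs 220 38 524.104888898238 509.84860529930813 538.3611724971679 45.78745589913556 x@213 523.915888898238
top ribs 240 35 525.2646039449152 509.80538643336206 540.7238214564683 45.82511937215609 x@213 524.5356039449151
top ribs 260 30 526.2513835144315 511.99112850906397 540.511638519799 45.85442031494911 x@213 524.9823835144315
0.02, -0.01, 3.2, 0, 0, 0, 0.02, -0.02, 3.2, 0, 0, -0.001, 0.03, -0.01, 3.2, 0, 0, 0, 0.02, -0.02, 3.2, 0, 0.001, 0, 0.02, -0.01, 3.2, 0, 0, -0.001
```

>>> {"api": "apply_moves", "payload": {
  "series": [0.2,-0.03,3.2,0,0,0,0,-0.02,3.2,0,0,0,0,0,3.2,0,0,0,0,0,3.2,0,0,0,0,0,3.2,0,0,0,0,0,0,0,0,0]
}}

```text
t: 7.92
position: [522.9, 213.8, 157.8]
ee_rot: [-179.7, 0.1, 88.4]
contact_force: [0.2, -0.0, -1.2]
width: 10.0
gripper_force: 30.0
```

>>> {"api": "apply_moves", "payload": {
  "series": [0,0,0.8,0,0,0,0,0,0.8,0,0,0,0,0,0.8,0,0,0,0,0,0.7,0,0,0,0,0,0.5,0,0,0,0,0,0,0,0,0]
}}

```text
t: 8.68
position: [524.1, 214.8, 123.2]
ee_rot: [-179.9, 0.1, 88.5]
contact_force: [-0.1, -0.8, 0.2]
width: 9.8
gripper_force: 30.0
```

>>> {"api": "apply_moves", "payload": {
  "series": [0,0,0.15,0,0,0,0,0,0.15,0,0,0,0,0,0.1,0,0,0,0,0,0,0,0,0]
}}

```text
t: 9.18
position: [524.3, 214.8, 119.6]
ee_rot: [-180.0, 0.0, 88.5]
contact_force: [-0.6, -0.1, -0.6]
width: 10.2
gripper_force: 30.0
```

>>> {"api": "apply_moves", "payload": {
  "series": [0,0,0.1,0,0,0,0,0,0.1,0,0,0,0,0,0,0,0,0,0,0,0,0,0,0]
}}

```text
t: 9.68
position: [524.6, 214.9, 118.9]
ee_rot: [179.9, 0.0, 88.5]
contact_force: [-2.1, -0.8, 8.3]
width: 9.7
gripper_force: 30.0
```

It's seated, with 8 N of upward force. I'm opening to about 40 mm, since the neighbouring boards leave little room.

>>> {"api": "apply_moves", "payload": {
  "series": [0,0,0,0,0,0,0,0,0,0,0,0,0,0,0,0,0,0,0,0,0,0,0,0,0,0,0,0,0,0,0,0,0,0,0,0],
  "fingers": 0.43
}}

```text
t: 10.42
position: [524.3, 214.8, 117.6]
ee_rot: [-180.0, 0.0, 88.5]
contact_force: [-0.3, 0.8, -0.2]
width: 39.6
gripper_force: 0.0
```

>>> {"api": "apply_moves", "payload": {
  "series": [0,0,-1.5,0,0,0,0,0,-2.5,0,0,0,0,0,-2.5,0,0,0,0,0,-2.5,0,0,0,0,0,-2.5,0,0,0,0,0,0,0,0,0]
}}

```text
t: 11.18
position: [525.4, 215.2, 235.5]
ee_rot: [179.7, -0.1, 88.5]
contact_force: [-0.4, 0.1, -0.1]
width: 39.2
gripper_force: 0.0
```

```bash
python3 - <<'E'
from h import *
im,_=grab('wrist'); b,_=grab('side'); cv2.imwrite('pics/e.png',np.hstack([cv2.resize(im[:230,100:420],(480,345)),cv2.resize(b[80:260,120:287],(320,345))]))
for n in('wrist','side'):
    P=cloud(n); X,Y,Z=np.moveaxis(P,-1,0)
    for a,x0,x1,z0,z1 in (('old',500,550,140,158),('tall',570,610,163,178),('wide',445,475,119,132)):
        t=P[(Z>z0)&(Z<z1)&(X>x0)&(X<x1)&(Y>120)&(Y<300)]
        if len(t): print(n,a,len(t),t.min(0).round(),t.max(0).round(),t[:,2].mean().round(1),cv2.minAreaRect(t[:,:2].astype(np.float32)))
print(manip.get_state()['position'],manip.get_state()['width'])
# tall: target in world (tool-frame) with wrist bias ~ +1.4
plan(([588.8,213,225],rot(-1.5,0)),([588.8,213,139],rot(-1.5,0)))
E
```

```text
wrist old 1429 [517. 166. 146.] [529. 278. 152.] 149.6 ((522.6375732421875, 221.92300415039062), (112.04753875732422, 9.644801139831543), 88.66414642333984)
wrist tall 1211 [582. 196. 163.] [594. 267. 172.] 169.1 ((588.2510375976562, 231.7066650390625), (70.7310791015625, 10.663141250610352), 88.6423568725586)
wrist wide 1311 [452. 180. 119.] [465. 290. 127.] 124.3 ((458.4282531738281, 235.01129150390625), (110.24833679199219, 10.3892240524292), 88.43815612792969)
side old 166 [518. 144. 140.] [530. 279. 152.] 148.0 ((524.4738159179688, 211.39590454101562), (135.5475311279297, 10.124984741210938), 88.34896087646484)
side tall 129 [583. 154. 163.] [596. 267. 174.] 168.6 ((589.8276977539062, 210.77996826171875), (113.11257934570312, 10.831236839294434), 88.2396011352539)
side wide 168 [453. 137. 119.] [467. 289. 127.] 124.0 ((460.0481872558594, 212.68710327148438), (151.99456787109375, 10.360541343688965), 88.41400146484375)
[524.09869394 214.84039016 232.60789103] 39.51399143527257
0, 2.16, 0.25, 0, 0, 0, -0.01, 2.16, 0.26, 0, 0, 0, 0, 2.15, 0.25, 0, 0.001, 0, 0, 0, 2.87, 0, 0, 0, 0, 0, 2.86, 0, 0, 0, 0, 0, 2.87, 0, 0, 0
```

View pics/e.png

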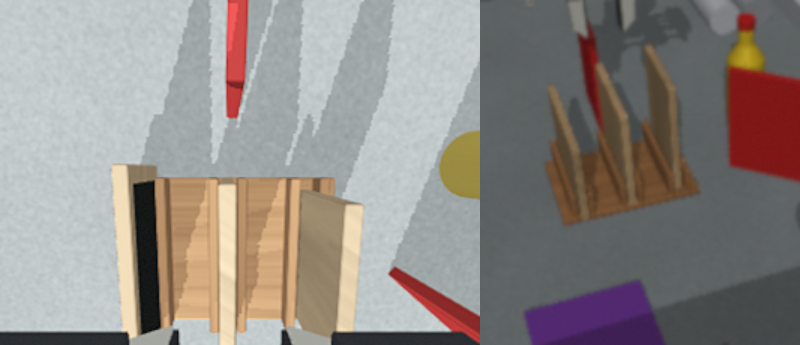

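The old board stands fully down in the centre slot, with its top at z 150. Both neighbours are undisturbed. Moving to the tall board.

>>> {"api": "apply_moves", "payload": {
  "series": [-0.05,2.17,0.15,0,0,0,-0.05,2.17,0.25,0,0,0,-0.05,2.17,0.25,0,0,0,0,0,1.5,0,0,0,0,0,2.5,0,0,0,0,0,2.5,0,0,0,0,0,2.2,0,0,0,0,0,0,0,0,0]
}}

```text
t: 12.28
position: [586.7, 211.3, 136.1]
ee_rot: [-179.6, 0.1, 88.5]
contact_force: [-0.2, -0.1, -0.7]
width: 39.1
gripper_force: 0.0
```

>>> {"api": "apply_moves", "payload": {
  "series": [0,0,0,0,0,0,0,0,0,0,0,0,0,0,0,0,0,0,0,0,0,0,0,0,0,0,0,0,0,0,0,0,0,0,0,0],
  "fingers": 0
}}

```text
t: 13.02
position: [589.6, 211.7, 139.7]
ee_rot: [180.0, 0.0, 88.5]
contact_force: [-0.1, -0.6, 4.7]
width: 9.7
gripper_force: 30.0
```

```bash
python3 - <<'E'
from h import *
plan(([589.6,211.7,240],rot(-1.5,0)),([589.6,211.7,350],rot(-1.5,0)),([540,130,370],rot(0,45)),step=25,deg=5)
E
```

```text
0, 0, -2.01, 0, 0, 0, 0, 0, -2, 0, 0, 0, 0, 0.01, -2.01, 0, 0, 0, 0, 0, -2, 0.001, 0, 0, 0, 0, -2.01, 0, 0, 0, 0, 0, -2.2, 0, 0, 0, 0, 0, -2.2, 0, 0, 0, 0, 0, -2.2, 0, 0, 0, 0, -0.01, -2.2, 0, 0, 0, 0, 0, -2.2, 0, 0, 0

-0.83, -0.47, -0.2, -0.079, 0.001, -0.003, -0.83, -0.46, -0.24, -0.078, 0.001, -0.002, -0.83, -0.44, -0.27, -0.079, 0.001, -0.003, -0.82, -0.42, -0.31, -0.078, 0.001, -0.002, -0.83, -0.4, -0.34, -0.079, 0.001, -0.003, -0.82, -0.37, -0.37, -0.078, 0.001, -0.002, -0.82, -0.35, -0.4, -0.079, 0.001, -0.002, -0.83, -0.31, -0.43, -0.079, 0.002, -0.003, -0.81, -0.28, -0.45, -0.078, 0.001, -0.003, -0.82, -0.24, -0.47, -0.079, 0.001, -0.002
```

>>> {"api": "apply_moves", "payload": {
  "series": [0,0,-1,0,0,0,0,0,-2,0,0,0,0,0,-2,0,0,0,0,0,-2,0,0,0,0,0,-2,0,0,0,0,0,-2.2,0,0,0,0,0,-2.4,0,0,0,0,0,-2.4,0,0,0,0,0,-2.5,0,0,0,0,0,-2.5,0,0,0]
}}

```text
t: 14.28
position: [589.1, 211.7, 349.9]
ee_rot: [-179.9, 0.0, 88.5]
contact_force: [-0.3, 1.0, -1.1]
width: 10.0
gripper_force: 30.0
```

>>> {"api": "apply_moves", "payload": {
  "series": [-0.83,-0.47,-0.2,-0.079,0.001,-0.003,-0.83,-0.46,-0.24,-0.078,0.001,-0.002,-0.83,-0.44,-0.27,-0.079,0.001,-0.003,-0.82,-0.42,-0.31,-0.078,0.001,-0.002,-0.83,-0.4,-0.34,-0.079,0.001,-0.003,-0.82,-0.37,-0.37,-0.078,0.001,-0.002,-0.82,-0.35,-0.4,-0.079,0.001,-0.002,-0.83,-0.31,-0.43,-0.079,0.002,-0.003,-0.81,-0.28,-0.45,-0.078,0.001,-0.003,-0.82,-0.24,-0.47,-0.079,0.001,-0.002]
}}

```text
t: 15.52
position: [539.1, 129.7, 369.1]
ee_rot: [134.9, 0.0, 90.0]
contact_force: [-0.0, -0.9, -1.5]
width: 9.7
gripper_force: 30.0
```

>>> {"api": "apply_moves", "payload": {
  "series": [0,0,0,0,0,0,0,0,0,0,0,0,0,0,0,0,0,0,0,0,0,0,0,0]
}}

```text
t: 16.02
position: [540.2, 130.2, 369.1]
ee_rot: [135.0, -0.0, 90.0]
contact_force: [0.5, -0.3, -1.2]
width: 9.6
gripper_force: 30.0
```

```bash
python3 - <<'E'
from h import *
a,_=grab('top'); b,_=grab('side')
cv2.imwrite('pics/f.png',np.hstack([cv2.resize(a,(400,300)),cv2.resize(b,(400,300))]))
s=manip.get_state();print({k:np.round(s[k],2) for k in s})
for n in('top','side'):
    P=cloud(n); X,Y,Z=np.moveaxis(P,-1,0)
    for a,x0,x1,z0,z1 in (('old',500,550,140,158),('wide',445,475,119,132)):
        t=P[(Z>z0)&(Z<z1)&(X>x0)&(X<x1)&(Y>120)&(Y<300)]
        if len(t)>9: print(n,a,len(t),t.min(0).round(),t.max(0).round(),cv2.minAreaRect(t[:,:2].astype(np.float32)))
E
```

```text
{'t': np.float64(16.12), 'joint_pos': array([  9.48,  -2.91, 106.52, -12.53,  32.41,  17.35]), 'joint_vel': array([-0.06, -0.25,  0.36, -0.1 , -0.25,  0.06]), 'tau': array([  0.  , -26.24, -29.17,  -0.5 ,  -3.45,   0.06]), 'position': array([540.06, 130.13, 369.02]), 'ee_rot': array([135.  ,   0.  ,  90.01]), 'contact_force': array([ 0.28,  0.9 , -1.65]), 'moment': array([-0.02,  0.57, -0.  ]), 'gripper_force': np.float64(30.0), 'width': np.float64(9.8)}
top wide 73 [457. 254. 120.] [467. 290. 130.] ((461.7210693359375, 272.0418395996094), (9.621606826782227, 35.886688232421875), 1.0941627025604248)
side old 166 [518. 145. 140.] [530. 276. 153.] ((524.6106567382812, 210.39163208007812), (131.61813354492188, 10.295777320861816), 88.67179870605469)
side wide 169 [453. 136. 119.] [466. 290. 128.] ((460.0409240722656, 213.2322998046875), (153.52667236328125, 10.361105918884277), 88.57256317138672)
```

View pics/f.png

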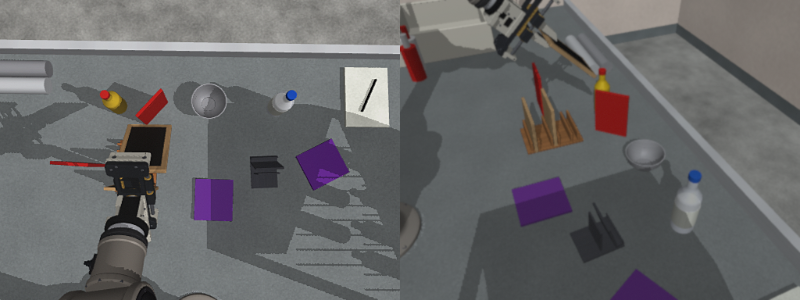

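The tall board is held at 45° with its black face up, at about (148,147) in the top half of the picture. The old and wide boards are standing in the rack and everything else is in place, so I'm handing in.

```bash
python3 -c "
from plant import manip
print(manip.finish_job())"
```

```text
the job is handed in; nothing more can be done
None
```

I've handed in the job: the menu board stands released in the middle slot, and the tall board is held black face up at 45°, its middle about 33 cm above the counter. In the last camera check the wide board hadn't moved and the other things looked undisturbed; the hand-in gave no pass or fail result.

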